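Release the spent filter cartridge

TASK

Squeeze the two red side buttons of the orange-topped filter cartridge together to unlatch it, lift it out of its dock and stand it upright, flat on the floor of the green service tray, setting it down rather than dropping it, and let go. Leave the blue-topped cartridge latched in its dock and do not shift the small jar in the tray, the bottle or the wafer pot.

Things in the scene. Friction and masses are not known exactly. Their poses are not given: they have to be found in the camera images.
- spent_mid (a point): The spent filter cartridge, ORANGE top: an upright aluminium block 100 mm (own x) x 40 mm (own y) x 96 mm high (own z up), about 0.4 kg, with a grey foot 49 mm wide and 16 mm high. A red spring button on each broad side (own +y and -y) works a steel catch hooked under the dock's lips; with both squeezed in it lifts straight up. This point: its middle, 48 mm above its underside.
- spent: The same spent cartridge, its origin at the centre of its underside.
- spent_left_pad (a point): The centre of the outer face of the red ribbed button pad on the orange cartridge's own +y side: 25 mm above the cartridge's middle, 31 mm out at rest (62 mm over both pads, 46 mm fully squeezed). Pad 50 mm long (x), 30 mm high. 3 N starts it, 9 N holds it fully in, it springs back. The catch below frees the lip beyond about 6 mm of travel.
- spent_right_pad (a point): The centre of the outer face of the red ribbed button pad on the orange cartridge's own -y side: 25 mm above the cartridge's middle, 31 mm out at rest (62 mm over both pads, 46 mm fully squeezed). Pad 50 mm long (x), 30 mm high. 3 N starts it, 9 N holds it fully in, it springs back. The catch below frees the lip beyond about 6 mm of travel.
- spent_left (a joint): Inward travel in m of the orange-topped cartridge's red button on its +y side; 0 at rest, 0.008 fully pressed.
- spent_right (a joint): Inward travel in m of the orange-topped cartridge's red button on its -y side; 0 at rest, 0.008 fully pressed.
- good_mid (a point): The middle of the good cartridge: identical to the spent one but with a BLUE top; it stays latched in its dock.
- dock_a_floor (a point): A black fixed dock 124 (own x) x 84 (own y) x 40 mm high with bright lips along its two long sides, holding the orange-topped cartridge, axes aligned. This point: centre of its floor, 6 mm above the table; the seated cartridge's middle is 48 mm above it. The cartridge is wholly clear once raised 34 mm.
- dock_b_floor (a point): A black fixed dock 124 (own x) x 84 (own y) x 40 mm high with bright lips along its two long sides, holding the blue-topped cartridge, axes aligned. This point: centre of its floor, 6 mm above the table; the seated cartridge's middle is 48 mm above it. The cartridge is wholly clear once raised 34 mm.
- tray_in (a point): A green open service tray, fixed, 220 (own x) x 160 (own y) x 35 mm high outside, walls 5 mm. This point: centre of its inner floor, about 5 mm above the table. The cartridge fits at its middle with its x along the tray's, clear of the jar in the corner. Tray and docks swap places between starts.
- screw_jar: Bystander: a small glass jar with steel lid, 36 mm across, 40 mm high, standing in one corner of the tray (tray frame about x -83, y -53 mm). Origin: underside centre.
- wash_bottle: Bystander: a white bottle, 68 mm across, 170 mm high, at the far left. Origin: underside centre.
- wafer_pot: Bystander: a white round wafer pot, 116 mm across, 34 mm high, at the far right. Origin: underside centre.

How it is judged:
On the way, in this order (a step that is already met when the one before it is completed fails the run):
1. both red buttons of the orange-topped cartridge are squeezed in together (over 5 mm each) while it still sits in its dock (value of joint each of spent_left, spent_right above 0.005 m and distance between spent_mid and dock_a_floor below 0.056 m), for 0.1 s.
2. the orange-topped cartridge is lifted clear of its dock (z of spent_mid in the frame of dock_a_floor above 0.085 m), for 0.1 s.
At the end, for the whole second after the job is handed in: The orange-topped cartridge stands inside the green tray, upright within 0.1 rad, flat on its floor within 5 mm, at rest, let go, with both buttons sprung back out; the blue-topped cartridge is still seated in its dock (x of spent_mid in the frame of tray_in between -0.085 and 0.085 m and y of spent_mid in the frame of tray_in between -0.055 and 0.055 m and z of spent_mid in the frame of tray_in between 0.043 and 0.053 m and angle between spent_mid's own z axis and vertical below 0.1 rad and linear speed of spent below 0.02 m/s and value of joint each of spent_left, spent_right below 0.002 m and contact force between the fingers and spent below 0.2 N and distance between good_mid and dock_b_floor below 0.054 m); the robot touches nothing.
It fails at once if the cartridge is dropped (falls out of the fingers faster than 0.5 m/s, about 13 mm of fall) (linear speed of spent above 0.5 m/s and contact force between the fingers and spent below 0.2 N).
It fails at once if the blue-topped cartridge is pulled up or out (moved over 8 mm) (distance of good_mid from where it was at the start of the episode above 0.008 m).
It fails at once if a bystander is pushed more than 25 mm from where it was (distance of any of screw_jar, wash_bottle, wafer_pot from where it was at the start of the episode above 0.025 m).
It also fails if it takes over 38 s, if anything falls off the work surface, if the arm or the gripper's body presses on something with over 40 N, if the wrist force passes 120 N, or if a joint passes its speed limit or range.

ROBOT

A 6-joint arm with a two-finger parallel gripper is mounted at the origin on the work surface. World frame = base frame: x ahead of the robot, y to its left, z up, the work surface at z = 0. Lengths are in m, angles in rad, forces in N, time in s.
With the tool pointing down it reaches from about 0.25 to 0.775 m from the base axis. Payload 8.9 kg.
Tool frame: the origin (TCP) lies midway between the tips of the shut fingers; the grasp point (between the pads) lies 19 mm behind it; z points along the fingers, y is the line along which they close (so a half turn about z gives the same grasp; the last joint's range is limited). The gripper opens to 85 mm and grips with 20 to 120 N. Pads are 22 mm wide; open, the fingers measure 114 mm over their backs; the gripper's body (76 mm by 85 mm) begins 54 mm behind the grasp point. The pads swing forward as they close: fully open they stand 13 mm farther back than shut.
Start: joints at [-1.398, 0.291, -0.153, 1.127, 0, 1.431], TCP at [0.161, -0.5, 0.21] pointing down, gripper open.
Joint ranges: [-2.52, 2.52], [-0.91, 1.74], [-1.3, 1.37], [-1.96, 2.02], [-1.52, 1.47], [-3.14, 3.14]. Speed limits (rad/s): [2.22, 2.22, 2.79, 3.14, 3.14, 3.14].

INTERFACE

Orientations are given as [roll, pitch, yaw] about the fixed x, y, z axes, in that order (R = Rz(yaw) Ry(pitch) Rx(roll)).
In Python, from cell import telemetry, imaging, arm gives the robot as it stands.
- The arm moves only by the tool step_arm, never from a script. Its argument "plan" is a list of rows, each a list of 3 entries, a list of its own where there are three numbers: the turn, a rotation vector about the tool's x, y, z in rad, then the shift along the tool's x, y, z in mm, then the finger opening in mm, from 0 to 85.4. In form: [[[ax, ay, az], [tx, ty, tz], gripper], ...]. A call has 1 to 10 rows; each row shifts and turns the commanded pose from where the row before left it, along the tool's axes as they then stand; what a row does not reach is not made up. A row lasts 1/12 s, in which the tool goes at most 41.7 mm and 7.16 degrees, less where a joint would pass 70% of its speed; a pose out of reach is approached as far as the arm can. A call is refused whole if a number of a shift passes 41.7 or a number of a turn 0.125, either way. A call with a gripper value outside its range is refused whole. The fingers move at their own pace and stop on an object; "squeeze" is the grip in N (left out, the last holds). Time passes only in rows, so rows that do not move let the fingers close. It gives the time, the measured TCP pose, the force, the opening and the grip force at its end, in the units of the state.
- telemetry.observe(): the state, without advancing time (a new reading comes with each control period).
- imaging.get_image(name): name is "side" or "top" or "wrist"; returns a dict with "pixels" (420x560x3 uint8, red, green, blue), "fov_y" (degrees; the focal length in pixels is half the picture's height over the tangent of half this angle, whatever the lens; pixels are square), "cx", "cy" (the principal point, pixels), "R" (3x3) and "t" (3): a world point X has camera coordinates R X + t. Camera axes: x right, y down, z forward; pixel columns grow to the right and rows downward; lengths in m; the calibration is good to about 2 mm. A picture is of the moment at which its call begins. There is no depth.
- arm.finish_job(): hands the job in; it is judged then, once.
Trained networks look in the newest picture that a camera, given by its name, has taken for a name from the list of things; names that differ only in an ending like _2 or _b are one class to them, and where a whole thing is asked for, a point or a joint stands for the part that bears it (a point fixed in the world has none). Each returns a list of dicts, best first, with "p" (0 to 1); they miss things now and then, are a little off and sometimes report something else, mostly with a low value. They report only what shows in the picture. A call takes as long as a camera call.
- imaging.recognise(camera, name): "location" ([x, y, z] in m, in the coordinates of the camera as it stood for that picture, good to about 4 mm: the middle of the surface that is visible of it).
- imaging.regions_of(camera, name): "region" (420x560 bool, what is visible of it).
The state is a dict: "clock": time; "qpos": joint angles; "qvel": joint speeds; "tau": joint torques, N m; "position": TCP position; "orientation": TCP orientation; "wrist_force": force on the tool from outside, world axes, zero at the start; "torque": the same for the moment, N m; "grip_width": finger opening in m; "gripper_force": force on a finger pad.
Only numpy, scipy, OpenCV 4.12 (cv2) and the standard library are available. Lean on these libraries where they do the work, as an engineer would, in place of code of your own. Each camera call takes 0.05 s, during which the arm holds its last target. There are 200 camera calls.

## Working session

There is one attempt and no reset: what is moved stays moved. The work goes in short steps, Python scripts to look and compute and a tool call to move; the robot and the scene stay as the last step left them, time stands still between calls to the robot, and variables do not carry over. Pictures are saved under pics/ and viewed, at most 10 in all, crops included, and the job is handed in when it is done.

Besides the shell and the picture viewer there is one more tool, called after ">>>" as a command line: name --argument value ..., lists and objects as JSON in quotes. step_arm: Moves the arm, as the interface text tells. Its arguments: {"type":"object","properties":{"plan":{"type":"array","items":{"type":"array"}},"squeeze":{"type":"number"}},"required":["plan"]}

```bash
mkdir -p pics; cat > h.py <<'E'
import numpy as np, cv2
from cell import telemetry, imaging, arm
def cam(n):
    im=imaging.get_image(n); f=210/np.tan(np.radians(im['fov_y'])/2)
    return im,f
def world(im,p): return np.array(im['R']).T@(np.array(p)-np.array(im['t']))
def ray(im,f,u,v,z):
    R=np.array(im['R']);c=-R.T@np.array(im['t']);d=R.T@np.array([(u-im['cx'])/f,(v-im['cy'])/f,1]);return c+d*(z-c[2])/d[2]
def proj(im,f,X):
    p=np.array(im['R'])@np.array(X)+np.array(im['t']);return p[:2]/p[2]*f+[im['cx'],im['cy']]
E
python3 - <<'E'
from h import *
s=telemetry.observe();print({k:np.round(v,3).tolist() for k,v in s.items()})
ims=[]
for n in ['top','side']:
    im,f=cam(n);ims.append(im['pixels'])
    print(n,f,-np.array(im['R']).T@np.array(im['t']))
    for o in ['spent','spent_left_pad','good_mid','tray_in','dock_a_floor','screw_jar','wash_bottle','wafer_pot']:
        try:
            for r in imaging.recognise(n,o)[:3]: 
                w=world(im,r['location']);print(o,round(r['p'],2),w.round(3),proj(im,f,w).round())
        except Exception as e: print(o,e)
    cv2.imwrite(f'pics/{n}0.png',im['pixels'][:,:,::-1])
E
```

```text
{'clock': 0.0, 'qpos': [-1.398, 0.291, -0.154, 1.127, -0.0, 1.432], 'qvel': [0.001, -0.001, 0.0, 0.001, -0.001, -0.001], 'tau': [0.001, -53.714, 33.137, 0.016, -0.0, -0.0], 'position': [0.161, -0.499, 0.209], 'orientation': [-3.14, -0.0, 0.312], 'wrist_force': [-0.506, 0.289, 0.04], 'torque': [0.002, -0.007, 0.002], 'gripper_force': 0.0, 'grip_width': 0.086}
top 415.28083532691153 [0.40783077 0.00389664 1.15571181]
spent 0.91 [ 0.482 -0.262  0.105] [392. 230.]
good_mid 0.78 [0.55  0.003 0.101] [287. 206.]
good_mid 0.66 [ 0.466 -0.245  0.038] [380. 238.]
tray_in 0.7 [0.591 0.26  0.008] [195. 198.]
dock_a_floor 0.91 [ 0.469 -0.244  0.039] [380. 237.]
screw_jar 0.65 [0.495 0.211 0.047] [210. 231.]
wash_bottle 0.56 [0.617 0.419 0.109] [124. 183.]
wafer_pot 0.74 [ 0.622 -0.465  0.034] [458. 180.]
wafer_pot 0.24 [0.615 0.42  0.11 ] [124. 184.]
side 508.7999241098645 [0.38619621 0.83295186 1.10955367]
spent 0.94 [ 0.476 -0.252  0.086] [315. 138.]
spent 0.67 [0.49  0.221 0.042] [278. 284.]
spent_left_pad 0.45 [ 0.483 -0.24   0.08 ] [311. 141.]
good_mid 0.62 [0.548 0.022 0.091] [272. 204.]
tray_in 0.86 [0.587 0.258 0.002] [236. 298.]
dock_a_floor 0.77 [ 0.475 -0.236  0.023] [313. 157.]
dock_a_floor 0.53 [ 0.475 -0.249  0.089] [315. 137.]
screw_jar 0.52 [0.489 0.224 0.044] [279. 285.]
wash_bottle 0.68 [0.621 0.451 0.111] [194. 352.]
wafer_pot 0.79 [ 0.623 -0.452  0.03 ] [278. 102.]
```

View pics/top0.png

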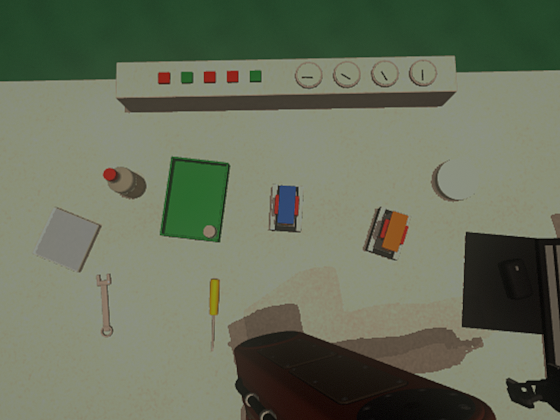

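View pics/side0.png

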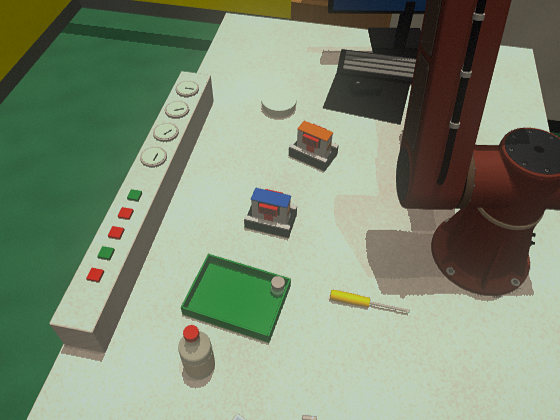

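The top view shows the orange top at (395,230), blue at (287,206), the tray at (195,199) with the jar at (209,231). The side view agrees. I'll measure the orientation of the orange top and the tray from their colours.

```bash
python3 - <<'E'
from h import *
im,f=cam('top');hsv=cv2.cvtColor(im['pixels'],cv2.COLOR_RGB2HSV)
def rect(mask,z,roi,name):
    m=np.zeros_like(mask);x0,x1,y0,y1=roi;m[y0:y1,x0:x1]=mask[y0:y1,x0:x1]
    n,l,st,_=cv2.connectedComponentsWithStats(m);k=1+np.argmax(st[1:,4])
    v,u=np.nonzero(l==k)
    P=np.array([ray(im,f,a,b,z)[:2] for a,b in zip(u,v)],np.float32)
    (c,wh,a)=cv2.minAreaRect(P*1000);print(name,st[k,4],np.round(c,1),np.round(wh,1),round(a,1))
    for q in cv2.boxPoints((c,wh,a)):print('   ',q.round(0))
H,S,V=cv2.split(hsv)
print(hsv[230,398],hsv[232,384],hsv[205,287])
rect(((H>=8)&(H<20)&(S>150)).astype('u1'),.102,(360,420,195,265),'orange')
rect(((H>100)&(H<130)&(S>100)).astype('u1'),.102,(260,310,175,240),'blue')
rect(((H>45)&(H<80)&(S>90)).astype('u1'),.02,(150,240,145,250),'tray')
c=im['pixels'][190:270,350:430];c2=im['pixels'][165:245,245:325]
cv2.imwrite('pics/c1.png',cv2.resize(np.hstack([c,c2])[:,:,::-1],(800,400),interpolation=2))
E
```

```text
[ 14 201 141] [  3 188 130] [109 143 112]
orange 628 [ 479.5 -268.3] [42.5 96.7] 69.9
    [ 427. -272.]
    [ 518. -305.]
    [ 532. -265.]
    [ 441. -232.]
blue 590 [554.4   5.8] [41.6 96.1] 85.1
    [505. -11.]
    [601. -19.]
    [604.  22.]
    [508.  31.]
tray 4384 [587.2 258.1] [164.7 221.7] 82.3
    [466. 191.]
    [686. 162.]
    [708. 325.]
    [488. 355.]
```

View pics/c1.png

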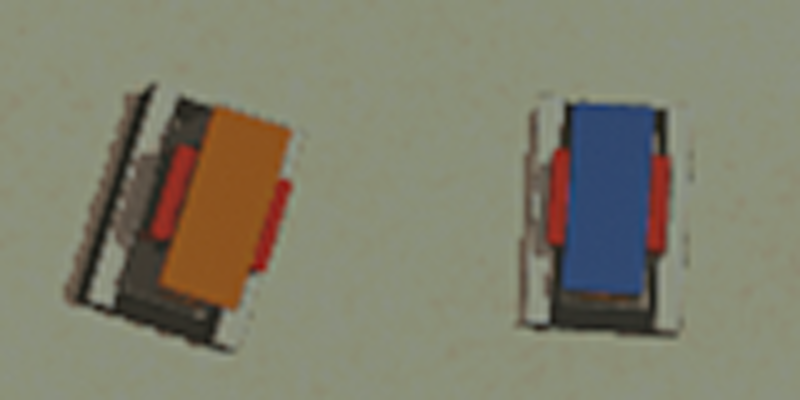

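The orange top fits 97×42 mm at (480,-267), long axis at -20°. The tray centre is (587,258), x axis at -7.7°, and the jar sits where it should in the tray frame. The j6 range calls for yaw ≈ 2.79. I'll translate first, then turn.

>>> step_arm --plan '[[[0,0,0],[37.5,-12.4,0],85],[[0,0,0],[37.5,-12.4,0],85],[[0,0,0],[37.5,-12.4,0],85],[[0,0,0],[37.5,-12.4,0],85],[[0,0,0],[37.5,-12.4,0],85],[[0,0,0],[37.5,-12.4,0],85],[[0,0,0],[37.5,-12.4,0],85],[[0,0,0],[37.5,-12.4,0],85],[[0,0,0],[37.5,-12.4,0],85],[[0,0,0],[37.5,-12.4,0],85]]' --squeeze 40

```text
clock: 1.78
position: [0.4814, -0.2651, 0.2099]
orientation: [3.141, -0.0, 0.312]
wrist_force: [0.4, -0.5, 0.0]
grip_width: 0.0854
gripper_force: 0.0
```

>>> step_arm --plan '[[[0,0,-0.124],[0,0,0],85],[[0,0,-0.124],[0,0,0],85],[[0,0,-0.124],[0,0,0],85],[[0,0,-0.124],[0,0,0],85],[[0,0,-0.124],[0,0,0],85],[[0,0,-0.124],[0,0,0],85],[[0,0,-0.124],[0,0,0],85],[[0,0,-0.124],[0,0,0],85],[[0,0,-0.124],[0,0,0],85],[[0,0,-0.124],[0,0,0],85]]'

```text
clock: 2.62
position: [0.4799, -0.2666, 0.2097]
orientation: [-3.142, -0.0, 1.558]
wrist_force: [0.5, 0.1, -0.7]
grip_width: 0.0854
gripper_force: 0.0
```

>>> step_arm --plan '[[[0,0,-0.124],[0,0,0],85],[[0,0,-0.124],[0,0,0],85],[[0,0,-0.124],[0,0,0],85],[[0,0,-0.124],[0,0,0],85],[[0,0,-0.124],[0,0,0],85],[[0,0,-0.124],[0,0,0],85],[[0,0,-0.124],[0,0,0],85],[[0,0,-0.124],[0,0,0],85],[[0,0,-0.124],[0,0,0],85],[[0,0,-0.124],[0,0,0],85]]'

```text
clock: 3.45
position: [0.4799, -0.2666, 0.2097]
orientation: [3.142, -0.0, 2.798]
wrist_force: [-0.7, -0.1, 0.1]
grip_width: 0.0853
gripper_force: 0.0
```

```bash
cat >> h.py <<'E'
def rect(im,f,mask,z,roi=None):
    m=mask.astype('u1')
    n,l,st,_=cv2.connectedComponentsWithStats(m);k=1+np.argmax(st[1:,4])
    v,u=np.nonzero(l==k)
    P=np.array([ray(im,f,a,b,z)[:2] for a,b in zip(u,v)],np.float32)
    r=cv2.minAreaRect(P*1000);print(st[k],np.round(r[0],1),np.round(r[1],1),round(r[2],1));return r
E
python3 - <<'E'
from h import *
im,f=cam('wrist');print(-np.array(im['R']).T@np.array(im['t']))
hsv=cv2.cvtColor(im['pixels'],cv2.COLOR_RGB2HSV);H,S,V=cv2.split(hsv)
rect(im,f,(H>=8)&(H<20)&(S>150),.102)
for o in ['spent','spent_left_pad','spent_right_pad']:
    for r in imaging.recognise('wrist',o)[:3]:
        w=world(im,r['location']);print(o,round(r['p'],2),w.round(3),proj(im,f,w).round())
cv2.imwrite('pics/w1.png',im['pixels'][:,:,::-1])
E
```

```text
[ 0.40823985 -0.24120322  0.37341844]
[ 253  150   50  105 4818] [ 479.6 -269.5] [42.3 96.2] 70.3
spent 0.72 [ 0.472 -0.269  0.098] [275. 196.]
spent_left_pad 0.62 [ 0.483 -0.247  0.093] [302. 197.]
spent_right_pad 0.92 [ 0.472 -0.29   0.094] [254. 202.]
```

View pics/w1.png

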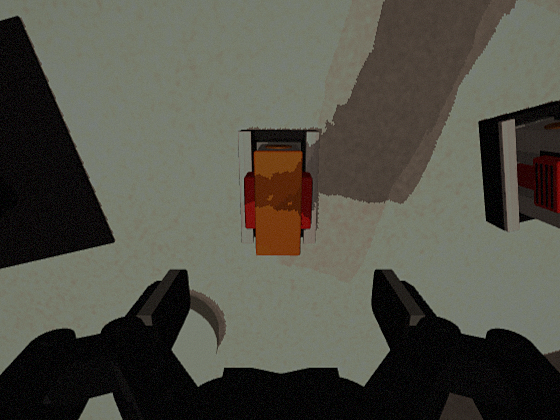

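The wrist view shows the orange top at cols 253–303, rows 150–255, with both red buttons, centred between the fingers. The centre is (479.6,-269.5) at -19.7°, so I shift -2.3 mm in tool y and descend 153 mm.

>>> step_arm --plan '[[[0,0,0],[-0.5,-2.4,10],85],[[0,0,0],[0,0,20],85],[[0,0,0],[0,0,25],85],[[0,0,0],[0,0,25],85],[[0,0,0],[0,0,25],85],[[0,0,0],[0,0,20],85],[[0,0,0],[0,0,15],85],[[0,0,0],[0,0,8],85],[[0,0,0],[0,0,5],85],[[0,0,0],[0,0,0],85]]'

```text
clock: 4.48
position: [0.4791, -0.2688, 0.0559]
orientation: [3.141, -0.001, 2.791]
wrist_force: [-0.5, 1.3, 0.5]
grip_width: 0.0847
gripper_force: 0.0
```

```bash
python3 - <<'E'
from h import *
im,f=cam('wrist');cv2.imwrite('pics/w2.png',im['pixels'][:,:,::-1])
for o in ['spent_left_pad','spent_right_pad']:
    for r in imaging.recognise('wrist',o)[:2]:
        w=world(im,r['location']);print(o,round(r['p'],2),w.round(3),proj(im,f,w).round())
E
```

```text
spent_left_pad 0.79 [ 0.484 -0.243  0.092] [339. 281.]
spent_right_pad 0.6 [ 0.472 -0.292  0.093] [228. 292.]
```

View pics/w2.png

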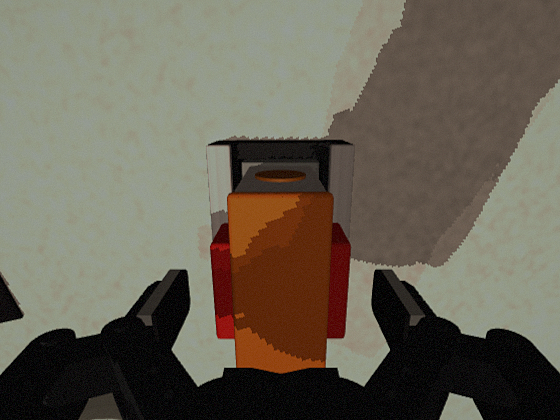

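Both red pads (cols 212–232 and 330–350) lie centred between the open fingers. Closing.

>>> step_arm --plan '[[[0,0,0],[0,0,0],60],[[0,0,0],[0,0,0],50],[[0,0,0],[0,0,0],40],[[0,0,0],[0,0,0],40],[[0,0,0],[0,0,0],40],[[0,0,0],[0,0,0],40],[[0,0,0],[0,0,0],40],[[0,0,0],[0,0,0],40],[[0,0,0],[0,0,0],40],[[0,0,0],[0,0,0],40]]' --squeeze 40

```text
clock: 5.47
position: [0.4805, -0.2695, 0.0585]
orientation: [-3.141, 0.002, 2.792]
wrist_force: [-2.5, 1.9, 15.7]
grip_width: 0.0429
gripper_force: 39.3
```

>>> step_arm --plan '[[[0,0,0],[0,0,-1],40],[[0,0,0],[0,0,-1],40],[[0,0,0],[0,0,0],40],[[0,0,0],[0,0,-2],40],[[0,0,0],[0,0,-2],40],[[0,0,0],[0,0,0],40]]'

```text
clock: 5.97
position: [0.4795, -0.269, 0.0627]
orientation: [3.142, -0.0, 2.792]
wrist_force: [0.1, 0.5, -5.6]
grip_width: 0.0421
gripper_force: 41.4
```

>>> step_arm --plan '[[[0,0,0],[0,0,-4],40],[[0,0,0],[0,0,-4],40],[[0,0,0],[0,0,-4],40],[[0,0,0],[0,0,0],40]]'

```text
clock: 6.3
position: [0.4801, -0.2694, 0.0757]
orientation: [-3.141, 0.001, 2.792]
wrist_force: [0.6, -0.6, -5.7]
grip_width: 0.0421
gripper_force: 41.6
```

```bash
python3 - <<'E'
from h import *
im,f=cam('side')
for o in ['spent']:
    for r in imaging.recognise('side',o)[:2]:
        w=world(im,r['location']);print(o,round(r['p'],2),w.round(3),proj(im,f,w).round())
cv2.imwrite('pics/s2.png',cv2.resize(im['pixels'][70:230,210:410,::-1],(750,600)))
E
```

```text
spent 0.61 [ 0.467 -0.249  0.081] [317. 140.]
```

View pics/s2.png

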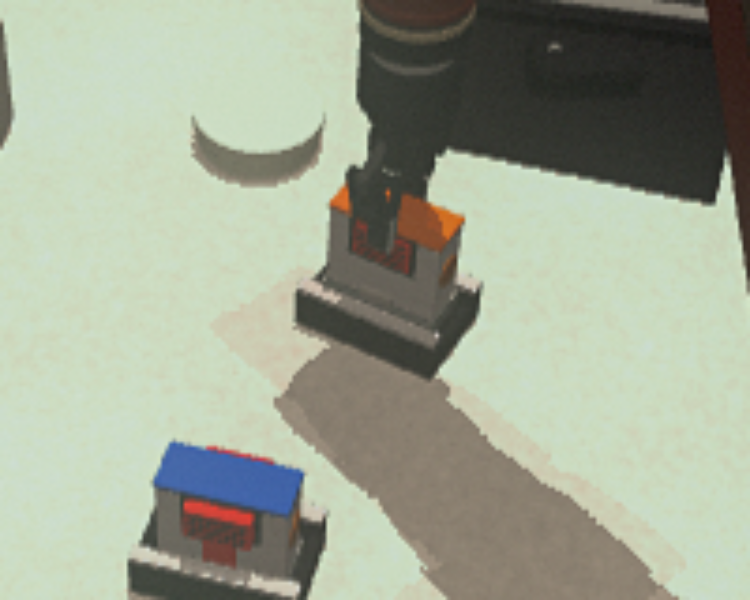

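The steady -5.7 N equals the cartridge's weight, and the side view shows it risen out of the dock in the fingers. Lifting clear.

>>> step_arm --plan '[[[0,0,0],[0,0,-6],40],[[0,0,0],[0,0,-12],40],[[0,0,0],[0,0,-14],40],[[0,0,0],[0,0,-16],40],[[0,0,0],[0,0,-16],40],[[0,0,0],[0,0,-16],40],[[0,0,0],[0,0,-16],40],[[0,0,0],[0,0,-14],40],[[0,0,0],[0,0,-10],40],[[0,0,0],[0,0,-4],40]]'

```text
clock: 7.23
position: [0.4801, -0.2694, 0.2004]
orientation: [-3.141, 0.002, 2.792]
wrist_force: [0.3, -0.4, -5.7]
grip_width: 0.042
gripper_force: 41.8
```

```bash
python3 - <<'E'
from h import *
s=telemetry.observe();p=s['position'];y=s['orientation'][2];print(p,y,s['grip_width'],s['qpos'])
im,f=cam('wrist')
hsv=cv2.cvtColor(im['pixels'],cv2.COLOR_RGB2HSV);H,S,V=cv2.split(hsv)
rect(im,f,(H>=8)&(H<20)&(S>150),.102+p[2]-.0585)
d=np.array([.587,.258])-p[:2]
print('shift tool mm',1000*d@[np.cos(y),np.sin(y)],1000*d@[np.sin(y),-np.cos(y)])
E
```

```text
[ 0.48013627 -0.269444    0.20035483] 2.791825679312826 0.042018407361209355 [-6.44197535e-01  3.42655437e-01 -1.04399120e-01  1.12164770e+00
  1.91964313e-05 -2.94429948e-01]
[  229   187   104   187 17431] [ 476.  -268.3] [41.4 90.1] 70.1
shift tool mm 80.3505260641784 532.1285816017939
```

Held level with yaw unchanged. Carrying it to the tray.

>>> step_arm --plan '[[[0,0,0],[1.2,8,0],40],[[0,0,0],[2.4,16,0],40],[[0,0,0],[3.6,24,0],40],[[0,0,0],[4.5,30,0],40],[[0,0,0],[4.5,30,0],40],[[0,0,0],[4.5,30,0],40],[[0,0,0],[4.5,30,0],40],[[0,0,0],[4.5,30,0],40],[[0,0,0],[4.5,30,0],40],[[0,0,0],[4.5,30,0],40]]'

```text
clock: 8.12
position: [0.5308, -0.0112, 0.1976]
orientation: [-3.141, -0.002, 2.792]
wrist_force: [0.8, -0.4, -5.1]
grip_width: 0.0423
gripper_force: 41.9
```

>>> step_arm --plan '[[[0,0,0],[4.5,30,0],40],[[0,0,0],[4.5,30,0],40],[[0,0,0],[4.5,30,0],40],[[0,0,0],[4.5,30,0],40],[[0,0,0],[4.5,30,0],40],[[0,0,0],[4.5,30,0],40],[[0,0,0],[4.5,30,0],40],[[0,0,0],[4.5,30,0],40],[[0,0,0],[3.3,22,0],40],[[0,0,0],[1.8,12,0],40]]'

```text
clock: 8.95
position: [0.5859, 0.2612, 0.197]
orientation: [-3.141, -0.002, 2.794]
wrist_force: [-0.9, -0.5, -5.4]
grip_width: 0.0421
gripper_force: 41.9
```

>>> step_arm --plan '[[[0,0,-0.04],[0,0,0],40],[[0,0,-0.06],[0,0,0],40],[[0,0,-0.06],[0,0,0],40],[[0,0,-0.04],[0,0,0],40],[[0,0,-0.015],[0,0,0],40],[[0,0,0],[0,0,0],40]]'

```text
clock: 9.45
position: [0.5863, 0.2578, 0.1979]
orientation: [-3.141, -0.001, 3.007]
wrist_force: [0.0, -0.5, -4.2]
grip_width: 0.042
gripper_force: 42.0
```

```bash
python3 - <<'E'
from h import *
im,f=cam('wrist');cv2.imwrite('pics/w3.png',im['pixels'][:,:,::-1])
hsv=cv2.cvtColor(im['pixels'],cv2.COLOR_RGB2HSV);H,S,V=cv2.split(hsv)
z=telemetry.observe()['position'][2]
rect(im,f,(H>=8)&(H<20)&(S>150),.102+z-.0585)
im,f=cam('top');H,S,V=cv2.split(cv2.cvtColor(im['pixels'],cv2.COLOR_RGB2HSV))
for n in ['top','side']:
  im,f=cam(n)
  for o in ['tray_in','screw_jar','spent']:
    for r in imaging.recognise(n,o)[:1]:
        w=world(im,r['location']);print(n,o,round(r['p'],2),w.round(3))
E
```

```text
[  229   187   104   187 17500] [582.  258.1] [41.6 89.9] 81.9
top tray_in 0.9 [0.566 0.239 0.006]
top screw_jar 0.55 [0.493 0.21  0.048]
top spent 0.63 [0.562 0.246 0.24 ]
side tray_in 0.74 [0.58  0.272 0.002]
side screw_jar 0.65 [0.49  0.222 0.044]
side spent 0.63 [0.569 0.276 0.2  ]
```

View pics/w3.png

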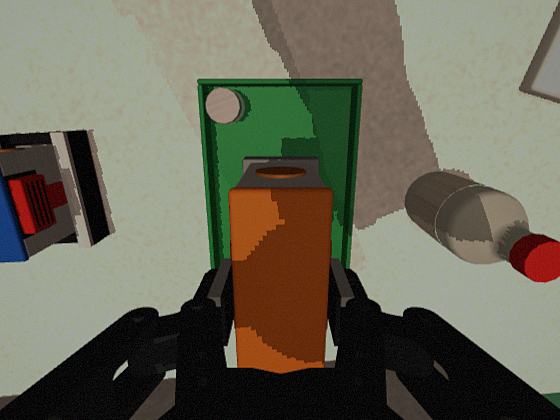

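The cartridge is aligned over the tray, with the jar at (224,105) well clear. Descending, slowly at the end.

>>> step_arm --plan '[[[0,0,0],[0,0,8],40],[[0,0,0],[0,0,15],40],[[0,0,0],[0,0,18],40],[[0,0,0],[0,0,18],40],[[0,0,0],[0,0,18],40],[[0,0,0],[0,0,18],40],[[0,0,0],[0,0,16],40],[[0,0,0],[0,0,12],40],[[0,0,0],[0,0,6],40],[[0,0,0],[0,0,2],40]]'

```text
clock: 10.78
position: [0.586, 0.2578, 0.0661]
orientation: [-3.141, -0.002, 3.007]
wrist_force: [0.2, 0.2, -4.9]
grip_width: 0.042
gripper_force: 42.0
```

>>> step_arm --plan '[[[0,0,0],[0,0,1.5],40],[[0,0,0],[0,0,1.5],40],[[0,0,0],[0,0,1.5],40],[[0,0,0],[0,0,1.5],40],[[0,0,0],[0,0,0],40]]'

```text
clock: 11.2
position: [0.587, 0.2581, 0.0618]
orientation: [3.141, 0.0, 3.007]
wrist_force: [-0.2, -0.5, -4.6]
grip_width: 0.0421
gripper_force: 42.0
```

>>> step_arm --plan '[[[0,0,0],[0,0,1.5],40],[[0,0,0],[0,0,1],40],[[0,0,0],[0,0,1],40],[[0,0,0],[0,0,0],40]]'

```text
clock: 11.53
position: [0.5868, 0.258, 0.058]
orientation: [-3.142, -0.0, 3.007]
wrist_force: [0.1, -0.2, -5.5]
grip_width: 0.0418
gripper_force: 42.0
```

>>> step_arm --plan '[[[0,0,0],[0,0,1],40],[[0,0,0],[0,0,0.5],40],[[0,0,0],[0,0,0],40]]'

```text
clock: 11.78
position: [0.5868, 0.2582, 0.0578]
orientation: [3.141, 0.0, 3.007]
wrist_force: [-4.7, -1.3, 4.8]
grip_width: 0.042
gripper_force: 43.6
```

Touchdown: the wrist force went from -5.5 to +4.8 N. I'll open gradually, following the finger swing down slightly.

>>> step_arm --plan '[[[0,0,0],[0,0,0.5],46],[[0,0,0],[0,0,0.7],50],[[0,0,0],[0,0,0.8],54],[[0,0,0],[0,0,1],58],[[0,0,0],[0,0,1],62],[[0,0,0],[0,0,0],68],[[0,0,0],[0,0,0],85],[[0,0,0],[0,0,0],85],[[0,0,0],[0,0,0],85],[[0,0,0],[0,0,0],85]]'

```text
clock: 12.62
position: [0.587, 0.258, 0.0527]
orientation: [3.142, 0.0, 3.007]
wrist_force: [0.0, 0.4, 0.6]
grip_width: 0.0853
gripper_force: 0.0
```

>>> step_arm --plan '[[[0,0,0],[0,0,-8],85],[[0,0,0],[0,0,-16],85],[[0,0,0],[0,0,-20],85],[[0,0,0],[0,0,-20],85],[[0,0,0],[0,0,-25],85],[[0,0,0],[0,0,-25],85],[[0,0,0],[0,0,-25],85],[[0,0,0],[0,0,-20],85],[[0,0,0],[0,0,-10],85],[[0,0,0],[0,0,0],85]]'

```text
clock: 13.45
position: [0.5882, 0.2585, 0.2245]
orientation: [3.14, 0.004, 3.007]
wrist_force: [0.3, 0.0, -0.1]
grip_width: 0.0852
gripper_force: 0.0
```

```bash
python3 - <<'E'
from h import *
im,f=cam('wrist')
H,S,V=cv2.split(cv2.cvtColor(im['pixels'],cv2.COLOR_RGB2HSV))
rect(im,f,(H>=8)&(H<20)&(S>150),.101)
im2,f=cam('side')
for o in ['spent','screw_jar','good_mid']:
    for r in imaging.recognise('side',o)[:1]:
        print(o,round(r['p'],2),world(im2,r['location']).round(3))
a=cv2.resize(im['pixels'],(400,300));b=cv2.resize(im2['pixels'][180:390,140:420],(400,300))
cv2.imwrite('pics/e.png',np.hstack([a,b])[:,:,::-1])
E
```

```text
[ 257  145   46  101 4410] [586.7 258. ] [41.6 96.8] 82.1
spent 0.75 [0.581 0.275 0.09 ]
screw_jar 0.67 [0.491 0.225 0.043]
good_mid 0.67 [0.55  0.022 0.092]
```

View pics/e.png

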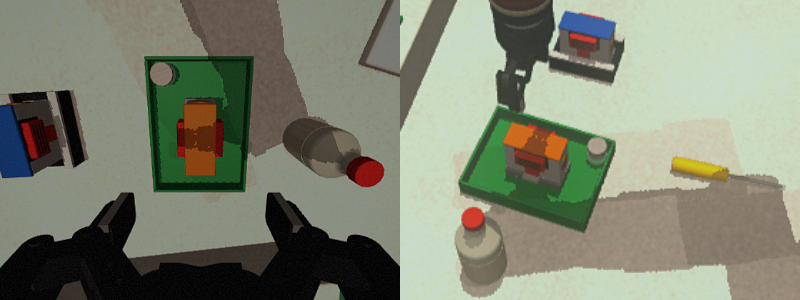

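The cartridge stands upright in the middle of the tray with both buttons out. The jar and bottle are undisturbed, the blue cartridge is seated and the gripper is clear. Handing in.

```bash
python3 -c "
from cell import arm;print(arm.finish_job())"
```

```text
the job is handed in; nothing more can be done
None
```

The orange-topped cartridge is unlatched, lifted out and standing upright in the middle of the green tray, released. The blue cartridge still looked seated, the jar and bottle looked undisturbed in the last pictures, and the job is handed in; no verdict came back.

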